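# Unwind the locking collar and free the cast

### The arm

A 6-joint arm with a two-finger parallel gripper is mounted at the origin on a cart in front of the work surface, level with it; the furniture and walls round the work are solid. World frame = base frame: x ahead of the robot, y to its left, z up, the work surface at z = 0. Lengths are in m, angles in rad, forces in N, time in s.
With the tool pointing down it reaches from about 0.2 to 0.875 m from the base axis. Payload 3.4 kg.
Tool frame: the origin (TCP) lies midway between the tips of the shut fingers; the grasp point (between the pads) lies 19 mm behind it; z points along the fingers, x is the direction in which the jaws open and shut, and the axes are right-handed (so a half turn about z gives the same grasp; the last joint's range is limited). The gripper opens to 94 mm and grips with 3 to 60 N. Pads are 16 mm wide; open, the fingers measure 119 mm over their backs; the gripper's body (75 mm by 177 mm) begins 78 mm behind the grasp point.
Start: joints at [-1.365, 0.276, 1.505, -0, 1.361, -0.121], TCP at [0.185, -0.545, 0.185] pointing down, gripper open.
Joint ranges: [-2.89, 2.89], [-0.75, 2.08], [0.22, 2.7], [-1.18, 4.32], [0.11, 2.71], [-2.7, 2.7]. Speed limits (rad/s): [2.57, 2.57, 3.14, 3.14, 3.14, 3.14].

### API

Orientations are given as [roll, pitch, yaw] about the fixed x, y, z axes, in that order (R = Rz(yaw) Ry(pitch) Rx(roll)).
In Python, from cell import * gives the robot as it stands.
- The arm moves only by the shell command python3 -m jog 'ROWS' [FORCE]. ROWS is JSON, a list of rows, each a list of 3 entries, a list of its own where there are three numbers: the shift along the tool's x, y, z in mm, then the turn about the tool's z in rad, then the closure, from 0 (fully open) to 1 (shut). A call has 1 to 12 rows; each row is the pose to reach, as a shift and turn from the pose commanded when the call began, along the tool's axes at that moment; what a row does not reach only later rows make up. A row lasts 1/8 s, in which the tool goes at most 62.5 mm and 10.7 degrees, less where a joint would pass 70% of its speed; a pose out of reach is approached as far as the arm can. A call with a gripper value outside its range is refused whole. The fingers move at their own pace and stop on an object; FORCE is the grip in N (left out, the last holds). Time passes only in rows, so rows that repeat a pose let the fingers close. It gives the time, the measured TCP pose, the force and the opening at its end, in the units of the state.
- get_obs(): the state, without advancing time (a new reading comes with each control period).
- camera(name): name is "scene" or "top" or "wrist"; returns the picture (420x560x3 uint8, red, green, blue); there is no depth.
- camera_model(name): a dict with "fx", "fy", "cx", "cy" (pixels), "position" and "rotation" of the camera in the world. Camera axes: x right, y down, z forward; pixel columns grow to the right and rows downward; lengths in m; the calibration is good to about 2 mm. A picture is of the moment at which its call begins: read the wrist's pose just before it. camera_model takes no time and is no camera call; for the wrist camera it gives the pose at the moment of the call.
- job_done(): hands the job in, once; it reports no verdict.
The state is a dict: "time_s": time; "joint_positions": joint angles; "dq": joint speeds; "effort": joint torques, N m; "eef_pos": TCP position; "tool_rot": TCP orientation; "ft_force": force on the tool from outside, world axes, zero at the start; "torque": the same for the moment, N m; "opening": finger opening in m.
Only numpy, scipy, OpenCV 4.12 (cv2) and the standard library are available. Lean on these libraries where they do the work, as an engineer would, in place of code of your own. Each camera call takes 0.05 s, during which the arm holds its last target.

### The job

Free the dental cast in the clamp with a fingertip, lifting nothing: roll a fingertip round the knurled rim of the locking collar to unwind it counter-clockwise (seen from above) by two full turns, to within a fifth of a turn. Then push the strap by its upright lug, away from the cast, until it is back against its stop and its nose is off the model plate. Leave the collar at two turns, and leave the plate with its cast and the things standing around where they are.

Things in the scene. Friction and masses are not known exactly. Their poses are not given: they have to be found in the camera images.
- cast_clamp: Fixed grey base plate 245 x 96 x 10 mm on a 5 mm plywood board (241 x 304 mm), with an upright threaded stud (10 mm thick, top 82 mm up). Origin: on the stud's axis at worktop height. Its x axis runs along the plate from the cast's end (x = -175 mm) to the strap's end (+70 mm); y left, z up. Low guide rails (tops 18 mm up) at y = +-26 mm steer the strap along x.
- collar (a joint): Turn of the aluminium locking collar on the stud, rad: 0 = tight, as found; grows counter-clockwise seen from above (loosening); two full turns = 12.57; end stop 18.85. Slight even friction (0.025 N m); stays where left; rises 4 mm a turn. Its hub sits in a 5 mm deep seat in the strap, which is locked, but for 4 mm of play, until about 1.2 turns.
- collar_centre (a point): Centre of the collar's knurled rim, on the axis, half-way up it. The rim is a disc 72 mm across (75 mm over its 36 upright ribs), 18 mm tall; tight it spans 44 to 62 mm above the worktop, after two turns 52 to 70 mm. Below it is a 28 mm hub. A raised dark rib on top marks its angle. Only the stud is higher than 38 mm over the base plate within 100 mm of the axis.
- lug_face (a point): Centre of the lug's face to be pushed, looking to the cast (-x of the clamp): 36 mm wide, from 21 to 37 mm above the worktop; axes parallel to the clamp's. At first at x = -60 mm, y = 0 in the clamp's frame; slides 18 mm to +x, where the strap's slot ends on the stud. The strap's nose (top 21 mm up) reaches 17 mm from this face towards the cast, 11 mm over the model plate.
- strap: The loose slotted steel strap, 44 mm wide, 150 g, top 21 mm above the worktop, that carries the lug; origin on its underside, on the stud's axis at the start, 10 mm above the worktop; it slides along its own x.
- model_plate: Loose aluminium plate 102 x 80 x 6 mm lying on the clamp's base, with a horseshoe-shaped plaster cast (57 x 68 x 32 mm) fixed on it. Origin: centre of its underside, at x = -117 mm in the clamp's frame. The cast spans x = -165 to -107 mm there and is 48 mm high over the worktop.
- felt_wheel: Bystander: felt polishing wheel, 48 x 47 x 12 mm, lying at the left of the clamp; origin at the centre of its underside.
- wax_block: Bystander: wax block 30 x 62 x 19 mm at the right of the clamp; origin at the centre of its underside.
- bur_stand: Bystander: small block with upright burs, 34 x 66 x 44 mm, at the right of the clamp; origin at the centre of its underside.
- denture: Bystander: pink denture base with teeth, 44 x 56 x 21 mm, at the left of the clamp beside the cast; origin at the centre of its underside.
Mind the look-alikes: they are no part of the job. Leave any blue look-alike of the strap alone.

How it is judged:
On the way, in this order (a step that is already met when the one before it is completed fails the run):
1. the collar is unwound by two full turns (1.8 to 2.2), the strap still forward (value of joint collar between 11.31 and 13.82 rad and x of lug_face in the frame of cast_clamp below -0.052 m), for 0.2 s.
2. the strap is pushed back off the model plate (x of lug_face in the frame of cast_clamp above -0.046 m), for 0.2 s.
At the end, for the whole second after the job is handed in: The collar stands between 1.8 and 2.2 turns from tight, the strap lies flat on the base, at rest, and is pushed back at least 14 of its 18 mm, and the model plate with the cast is within 8 mm of where it was (value of joint collar between 11.31 and 13.82 rad and x of lug_face in the frame of cast_clamp above -0.046 m and angle between strap's own z axis and vertical below 0.06 rad and height (world z) of strap below 0.014 m and linear speed of strap below 0.01 m/s and distance of model_plate from where it was at the start of the episode below 0.008 m); the robot touches nothing.
It fails at once if the strap is lifted or tipped up (height (world z) of strap above 0.018 m or angle between strap's own z axis and vertical above 0.2 rad).
It fails at once if the model plate with the cast is lifted or shoved (height (world z) of model_plate above 0.018 m or distance of model_plate from where it was at the start of the episode above 0.012 m).
It fails at once if a bystander is knocked, carried or moved (distance of any of felt_wheel, wax_block, bur_stand, denture from where it was at the start of the episode above 0.015 m).
It also fails if it takes over 61 s, if anything falls off the work surface, if the arm or the gripper's body presses on something with over 40 N, if the wrist force passes 120 N, or if a joint passes its speed limit or range.

## Working session

There is one attempt and no reset: what is moved stays moved. The work goes in short steps, Python scripts to look and compute and a shell command to move; the robot and the scene stay as the last step left them, time stands still between calls to the robot, and variables do not carry over. Pictures are saved under pics/ and viewed, and the job is handed in when it is done.

```bash
ls; mkdir -p pics
python3 - <<'E'
from cell import *
import cv2
print(get_obs())
for n in("scene","top","wrist"):
    cv2.imwrite(f"pics/{n}0.png",camera(n)[:,:,::-1]); print(n,camera_model(n))
E
```

```text
pics
{'time_s': 0.0, 'joint_positions': array([-1.36500118e+00,  2.76601366e-01,  1.50611997e+00, -1.38672222e-05,
        1.36069504e+00, -1.21021350e-01]), 'dq': array([-0.00043974,  0.001011  , -0.00024797,  0.00014403,  0.00051874,
        0.00015436]), 'effort': array([ 1.04289020e-04, -4.04582334e+01, -2.37227458e+01,  7.01887859e-02,
        3.46342265e-02, -1.28071006e-04]), 'eef_pos': array([ 0.18444568, -0.54397661,  0.1842064 ]), 'tool_rot': array([-3.14138594e+00,  1.81201829e-03, -1.24397674e+00]), 'ft_force': array([0.64251245, 0.27822369, 0.47897134]), 'torque': array([ 0.0029544 , -0.03122404, -0.09891987]), 'opening': 0.09427768663598012}
scene {'fx': 469.8757138452022, 'fy': 469.8757138452022, 'cx': 276.49522195418604, 'cy': 200.0683296067768, 'position': array([-0.57666083, -0.39711413,  0.79076005]), 'rotation': array([-2.11919941e+00,  2.21806248e-04, -1.14371040e+00])}
top {'fx': 444.985546629715, 'fy': 444.985546629715, 'cx': 283.3931024799127, 'cy': 210.7334428714437, 'position': array([0.34275197, 0.11553457, 1.14123625]), 'rotation': array([-2.96428169, -0.00889051, -1.57167659])}
wrist {'fx': 367.2485123523666, 'fy': 367.2485123523666, 'cx': 277.46854325044916, 'cy': 210.3016843878715, 'position': array([ 0.25330309, -0.52175334,  0.38415486]), 'rotation': array([ 2.89047426e+00,  1.71511323e-03, -1.24343163e+00])}
```

View pics/top0.png

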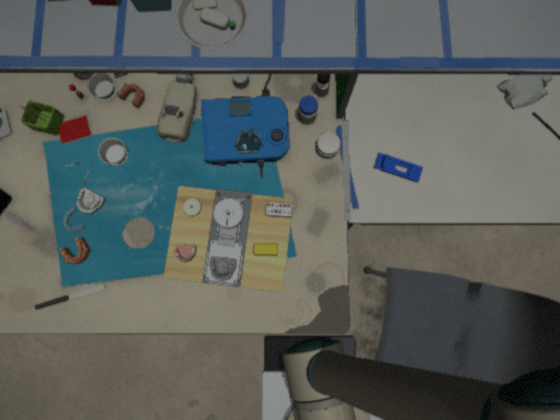

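View pics/scene0.png

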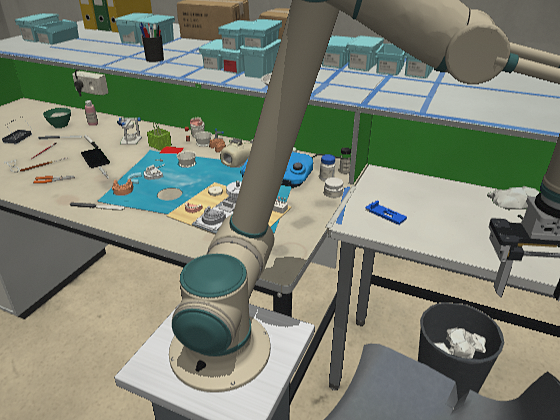

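View pics/wrist0.png

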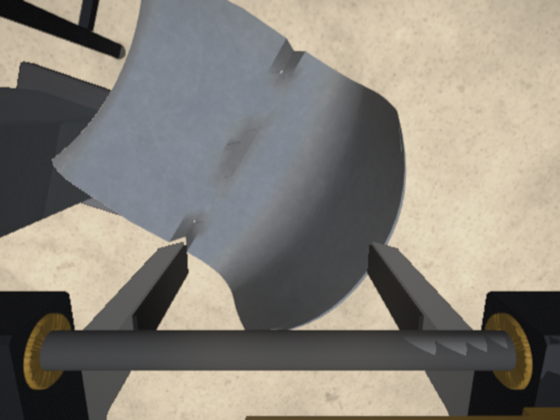

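The top picture shows the clamp on plywood around (230,240), with the collar near (229,211) and the cast near (223,268). A blue strap look-alike lies on the side table at (398,167). I'll enlarge the clamp next.

Run:
```python
import cv2
i=cv2.imread("pics/top0.png")
cv2.imwrite("pics/topc.png",cv2.resize(i[180:298,155:303],None,fx=5,fy=5,interpolation=cv2.INTER_CUBIC))
```

```text
(no output)
```

View pics/topc.png

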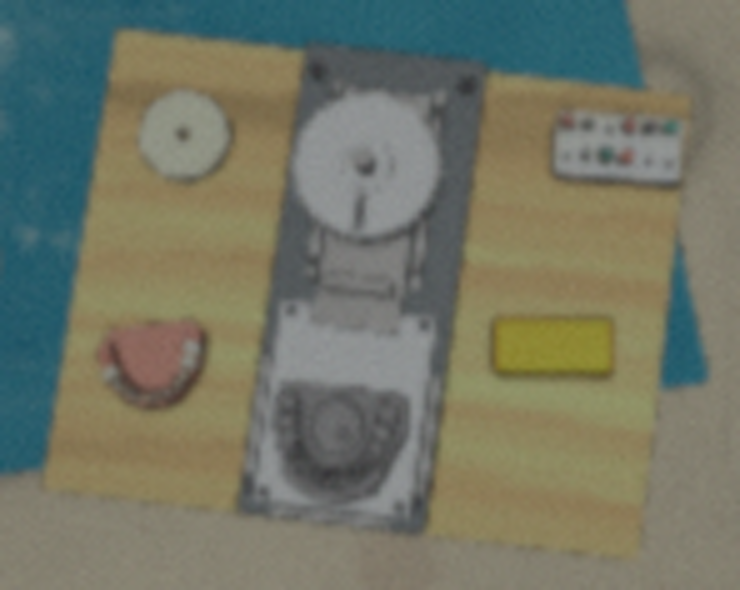

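```bash
cat > h.py <<'E'
import numpy as np
from scipy.spatial.transform import Rotation as R
def ray(m,u,v,z):
    d=R.from_euler('xyz',m['rotation']).apply([(u-m['cx'])/m['fx'],(v-m['cy'])/m['fy'],1.])
    p=np.array(m['position']); return p+d*(z-p[2])/d[2]
def proj(m,P):
    q=R.from_euler('xyz',m['rotation']).inv().apply(np.array(P)-m['position'])
    return q[0]/q[2]*m['fx']+m['cx'],q[1]/q[2]*m['fy']+m['cy']
E
python3 - <<'E'
from cell import *; from h import *
m=camera_model("top")
def p(u,v,z): return ray(m,155+u/5-.4,180+v/5-.4,z)
print("collar",p(366,166,.062), "stud",p(370,160,.082))
c=[p(*a,.010) for a in((305,45),(487,65),(427,533),(240,512))]
for x in c: print(x)
for a,b in((0,1),(1,2),(2,3),(3,0)): print(np.linalg.norm(c[a]-c[b]))
d=(c[0]+c[1]-c[2]-c[3]); ang=np.arctan2(d[1],d[0]); print(ang)
cen=sum(c)/4; e=np.array([np.cos(ang),np.sin(ang),0]); print("origin",cen+e*.0525)
for n,q in dict(felt=(185,135,.012),den=(152,360,.01),wax=(552,347,.019),bur=(617,150,.03)).items(): print(n,p(*q))
E
```

```text
collar [0.5308819  0.24249574 0.062     ] stud [0.53033834 0.23827531 0.082     ]
[0.60385208 0.28167867 0.01      ]
[0.59330219 0.18688528 0.01      ]
[0.35336924 0.21414851 0.01      ]
[0.36382458 0.30799309 0.01      ]
0.0953786473036657
0.2414769209488497
0.09442520768822175
0.2414656222905655
-0.11116908498077926
origin [0.53076294 0.24185202 0.01      ]
felt [0.55575788 0.34193206 0.012     ]
den [0.439995   0.35492455 0.01      ]
wax [0.44575285 0.15186338 0.019     ]
bur [0.54478934 0.11916523 0.03      ]
```

Candidates for the strap are the grey steel one on the clamp at top px (226,235) and the blue one on the side table at (398,167). I choose the grey one: the crop shows it under the collar with its nose on the model plate. The collar is the big disc at (229,213), not the felt wheel at (192,207). Next I work out the approach.

```bash
cat >> h.py <<'E'
O=np.array([.531,.2415,0]); YAW=-.111
def c2w(x,y,z): return O+R.from_euler('z',YAW).apply([x,y,z])
def w2c(p): return R.from_euler('z',-YAW).apply(np.array(p)-O)
def shift(o,tgt): return R.from_euler('xyz',o['tool_rot']).inv().apply(tgt-o['eef_pos'])*1000
E
python3 - <<'E'
from cell import *; from h import *
o=get_obs(); print(shift(o,c2w(-.075,0,.12)).round(1), YAW-o['tool_rot'][2])
E
```

```text
[-664.5 -512.4   65.4] 1.132995877884676
```

```bash
python3 -m jog '[[[-40,-31,0],0,0.3],[[-88,-68,0],-0.15,0.6],[[-136,-105,0],-0.3,1],[[-184,-142,0],-0.45,1],[[-232,-179,0],-0.6,1],[[-280,-216,0],-0.75,1],[[-328,-253,0],-0.9,1],[[-376,-290,0],-1.05,1],[[-424,-327,0],-1.133,1],[[-472,-364,0],-1.133,1],[[-520,-401,0],-1.133,1],[[-560,-432,0],-1.133,1]]' 20
python3 - <<'E'
from cell import *; from h import *
o=get_obs(); print(shift(o,c2w(-.085,0,.12)).round(1), YAW-o['tool_rot'][2],o['joint_positions'])
E
```

```text
time_s: 1.65
eef_pos: [0.4141, 0.1267, 0.185]
tool_rot: [3.141, -0.0, -0.109]
ft_force: [0.9, 0.1, 0.3]
opening: 0.0006
[  18.6 -127.    65. ] -0.0015202865332797494 [ 1.36257999e-01  5.91982899e-02  1.77934670e+00 -2.45735669e-04
  1.30268998e+00  2.45802795e-01]
```

```bash
python3 -m jog '[[[8,-40,0],0,1],[[14,-80,20],0,1],[[19,-110,45],0,1],[[19,-127,60],0,1],[[19,-127,65],0,1],[[19,-127,65],0,1]]'
python3 - <<'E'
from cell import *; from h import *
import cv2
o=get_obs(); print(w2c(o['eef_pos']),o['ft_force'])
cv2.imwrite("pics/top1.png",cv2.resize(camera("top")[180:298,155:303,::-1],None,fx=5,fy=5,interpolation=cv2.INTER_CUBIC))
cv2.imwrite("pics/w1.png",camera("wrist")[:,:,::-1])
m=camera_model("wrist"); print(m['position'],m['rotation'], proj(m,c2w(0,0,.062)),proj(m,c2w(0,0,.082)))
E
```

```text
time_s: 2.4
eef_pos: [0.4466, 0.2476, 0.1201]
tool_rot: [3.141, 0.0, -0.111]
ft_force: [0.4, 0.1, -0.3]
opening: 0.0002
[-0.08459782 -0.00329044  0.12008245] [ 0.36860798  0.08865098 -0.31274725]
[0.45545233 0.31893358 0.32058918] [ 2.89037839e+00 -1.75126880e-03 -1.11504270e-01] (np.float64(391.68509724725635), np.float64(213.1531564476979)) (np.float64(400.64868338328694), np.float64(220.7294550141444))
```

View pics/w1.png

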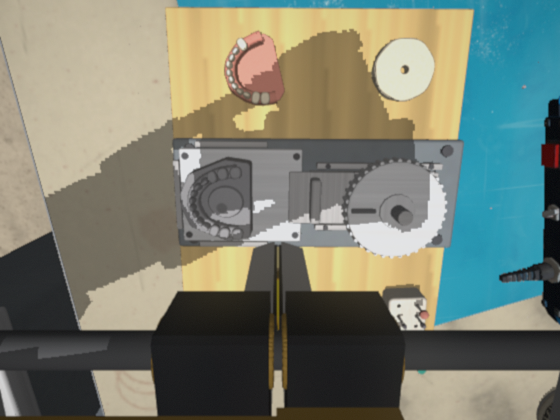

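View pics/top1.png

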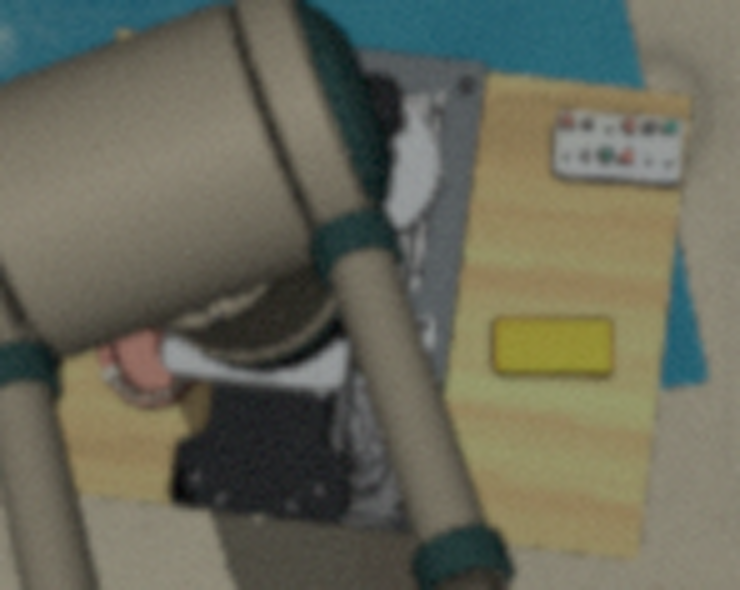

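Run:
```python
from cell import *; from h import *
import cv2
o=get_obs(); m=camera_model("wrist")
print("tcp px",proj(m,o['eef_pos']))
i=cv2.imread("pics/w1.png")
for n,P in dict(rimN=(0,.0375,.062),rimS=(0,-.0375,.062),rimW=(-.0375,0,.062),rimE=(.0375,0,.062),bp1=(-.175,.048,.01),bp2=(.07,.048,.01),lug=(-.06,0,.037),bp3=(.07,-.048,.01)).items(): 
    u=proj(m,c2w(*P)); print(n,np.round(u,1)); cv2.circle(i,tuple(int(round(a)) for a in u),1,(0,0,255),-1)
cv2.imwrite("pics/w1c.png",cv2.resize(i[125:275,270:470],None,fx=4,fy=4,interpolation=cv2.INTER_CUBIC))
```

```text
tcp px (np.float64(276.469246122383), np.float64(244.6947390138539))
rimN [395.8 161.6]
rimS [387.9 261.2]
rimW [340.2 213.2]
rimE [443.1 213.1]
bp1 [167.1 141.6]
bp2 [461.1 141.5]
lug [306.7 205.2]
bp3 [447.9 249.9]
```

View pics/w1c.png

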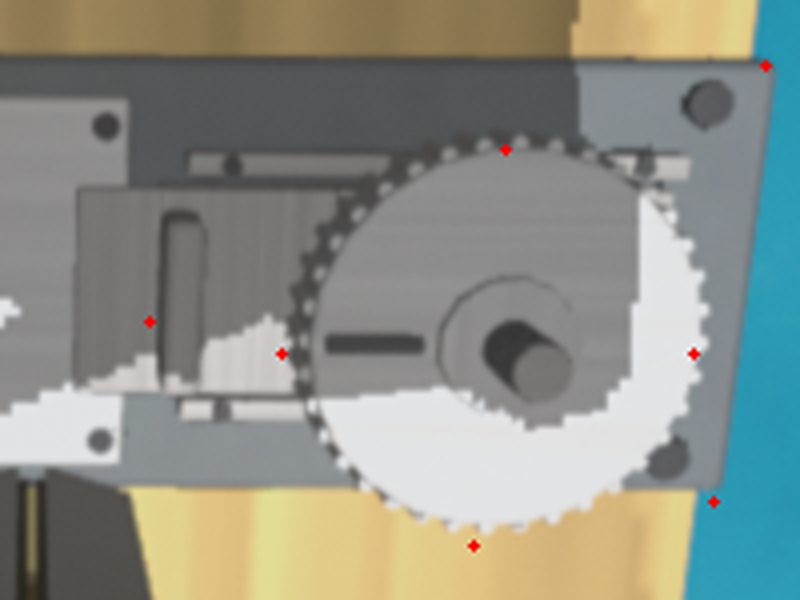

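The wrist view shows the collar centred about (397,209), the stud top at (404,217), the lug at (316,200) and the finger tips at (278,243). Measured against the tips, the axis is about 1 to 1.5 mm off my estimate, so I'm correcting the origin and lowering beside the rim.

```bash
sed -i 's/O=np.array.*; YAW/O=np.array([.532,.243,0]); YAW/' h.py
python3 - <<'E'
from cell import *; from h import *
o=get_obs(); print(o['time_s'],w2c(o['eef_pos']),shift(o,c2w(-.060,.008,.054)).round(1))
E
```

```text
2.5 [-0.08474917 -0.00469577  0.12086627] [ 24.7 -12.7  66.9]
```

```bash
python3 -m jog '[[[12,-13,30],0,1],[[24.5,-13,55],0,1],[[24.5,-13,67],0,1],[[24.5,-13,67],0,1]]'
python3 -m jog '[[[2,0,0],0,1],[[4,0,0],0,1],[[6,0,0],0,1],[[7,0,0],0,1],[[7,0,0],0,1]]'
python3 - <<'E'
from cell import *; from h import *
o=get_obs(); print(o['time_s'],w2c(o['eef_pos']),o['ft_force'])
E
```

```text
time_s: 3.0
eef_pos: [0.4719, 0.258, 0.0529]
tool_rot: [3.141, 0.001, -0.112]
ft_force: [0.2, 0.2, -0.0]
opening: 0.0005
time_s: 3.62
eef_pos: [0.4797, 0.258, 0.0531]
tool_rot: [3.142, -0.0, -0.111]
ft_force: [-0.5, -0.7, -0.8]
opening: 0.0003
3.625 [-0.05361816  0.00909836  0.05305624] [-0.45541379 -0.67634416 -0.78254891]
```

```bash
python3 -m jog '[[[1,0,0],0,1],[[2,0,0],0,1],[[2,0,0],0,1]]'
python3 -m jog '[[[1,0,0],0,1],[[2,0,0],0,1],[[2,0,0],0,1]]'
python3 -m jog '[[[1,0,0],0,1],[[2,0,0],0,1],[[2,0,0],0,1]]'
python3 - <<'E'
from cell import *; from h import *
o=get_obs(); print(o['time_s'],w2c(o['eef_pos']),o['ft_force'])
E
```

```text
time_s: 4.0
eef_pos: [0.4818, 0.2578, 0.053]
tool_rot: [3.142, -0.0, -0.111]
ft_force: [-0.8, -0.2, -0.3]
opening: 0.0002
time_s: 4.38
eef_pos: [0.4838, 0.2575, 0.053]
tool_rot: [3.142, -0.0, -0.111]
ft_force: [-0.1, 0.0, 0.6]
opening: 0.0006
time_s: 4.75
eef_pos: [0.4857, 0.2573, 0.053]
tool_rot: [3.142, -0.0, -0.111]
ft_force: [-0.3, -0.2, -0.2]
opening: 0.0005
4.75 [-0.04757123  0.00909686  0.05303983] [-0.29145112 -0.2484126  -0.16828416]
```

Run:
```python
from cell import *; from h import *
import cv2
i=camera("wrist")[:,:,::-1]; cv2.imwrite("pics/w2c.png",cv2.resize(i[120:290,220:430],None,fx=3.5,fy=3.5,interpolation=cv2.INTER_CUBIC))
```

```text
(no output)
```

View pics/w2c.png

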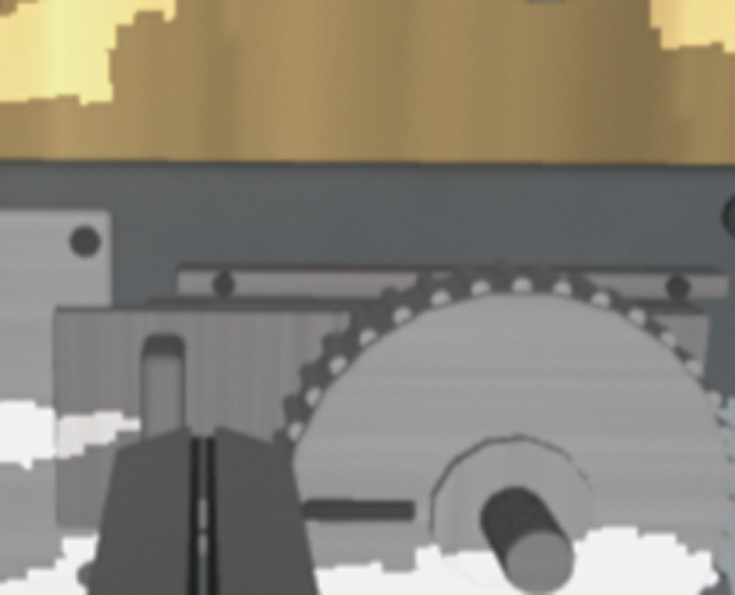

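The finger's right edge (crop x≈283) almost touches the ribs at about 285. I continue in small steps.

```bash
python3 -m jog '[[[1,0,0],0,1],[[1,0,0],0,1]]'
python3 -m jog '[[[1,0,0],0,1],[[1,0,0],0,1]]'
python3 -m jog '[[[1,0,0],0,1],[[1,0,0],0,1]]'
python3 - <<'E'
from cell import *; from h import *
o=get_obs(); print(o['time_s'],w2c(o['eef_pos']),o['ft_force'])
E
```

```text
time_s: 5.05
eef_pos: [0.4867, 0.2572, 0.053]
tool_rot: [3.142, -0.0, -0.111]
ft_force: [-0.8, 0.5, -0.7]
opening: 0.0001
time_s: 5.3
eef_pos: [0.4877, 0.2571, 0.053]
tool_rot: [3.142, -0.0, -0.111]
ft_force: [1.1, -0.4, -0.2]
opening: 0.0005
time_s: 5.55
eef_pos: [0.4887, 0.257, 0.053]
tool_rot: [3.142, -0.0, -0.111]
ft_force: [-1.2, -0.6, -0.6]
opening: 0.0002
5.55 [-0.04457191  0.00910515  0.05302971] [-1.19343167 -0.63501097 -0.62593161]
```

```bash
python3 -m jog '[[[1,0,0],0,1],[[1,0,0],0,1]]'
python3 -m jog '[[[1,0,0],0,1],[[1,0,0],0,1]]'
python3 - <<'E'
from cell import *; from h import *
o=get_obs(); print(o['time_s'],w2c(o['eef_pos']),o['ft_force'])
import cv2
i=camera("wrist")[:,:,::-1]; cv2.imwrite("pics/w3c.png",cv2.resize(i[120:290,220:430],None,fx=3.5,fy=3.5,interpolation=cv2.INTER_CUBIC))
E
```

```text
time_s: 5.8
eef_pos: [0.4897, 0.2569, 0.053]
tool_rot: [3.142, -0.0, -0.111]
ft_force: [0.5, -0.3, -0.8]
opening: 0.0006
time_s: 6.05
eef_pos: [0.4907, 0.2567, 0.053]
tool_rot: [3.142, -0.0, -0.111]
ft_force: [-0.5, 0.1, 1.4]
opening: 0.0004
6.05 [-0.04257802  0.00907698  0.05302279] [-0.46161323  0.13676274  1.3995681 ]
```

View pics/w3c.png

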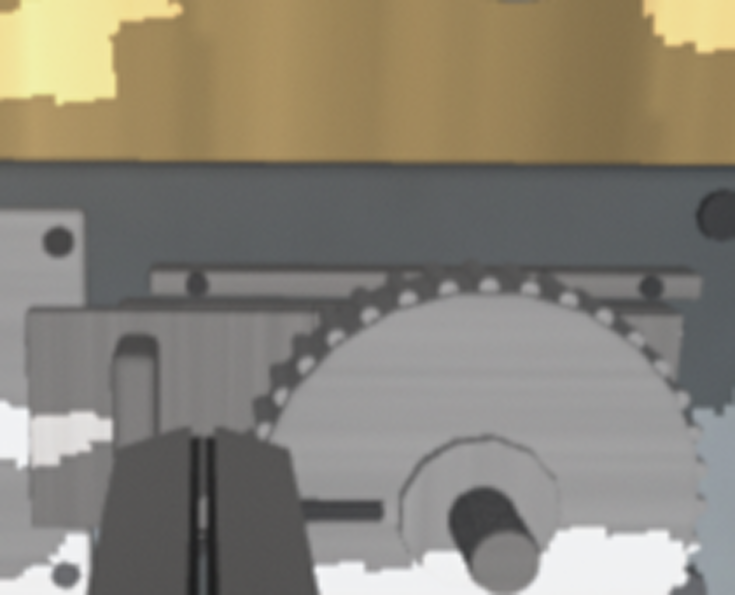

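```bash
python3 -m jog '[[[1,0,0],0,1],[[1,0,0],0,1]]'
python3 -m jog '[[[1,0,0],0,1],[[1,0,0],0,1]]'
python3 -m jog '[[[1,0,0],0,1],[[1,0,0],0,1]]'
python3 - <<'E'
from cell import *; from h import *
o=get_obs(); print(o['time_s'],w2c(o['eef_pos']),o['ft_force'])
E
```

```text
time_s: 6.35
eef_pos: [0.4917, 0.2566, 0.053]
tool_rot: [3.142, -0.0, -0.111]
ft_force: [0.4, -0.2, 0.0]
opening: 0.0004
time_s: 6.6
eef_pos: [0.4927, 0.2565, 0.053]
tool_rot: [3.142, -0.0, -0.111]
ft_force: [-0.3, -0.3, -0.3]
opening: 0.0001
time_s: 6.85
eef_pos: [0.4936, 0.2564, 0.053]
tool_rot: [3.141, -0.0, -0.111]
ft_force: [0.5, 0.5, -0.4]
opening: 0.0007
6.85 [-0.03960134  0.00906887  0.05301226] [ 0.54096808  0.53544491 -0.35314026]
```

Run:
```python
from cell import *; from h import *
import cv2
i=camera("wrist")[:,:,::-1]; m=camera_model("wrist");o=get_obs()
print(proj(m,o['eef_pos']),proj(m,c2w(0,0,.082)),proj(m,c2w(0,0,.062)))
cv2.imwrite("pics/w4c.png",cv2.resize(i[160:290,220:380],None,fx=4.5,fy=4.5,interpolation=cv2.INTER_CUBIC))
s=camera("scene")[:,:,::-1]
u,v=map(int,proj(camera_model("scene"),c2w(0,0,.05))); print(u,v)
cv2.imwrite("pics/s4c.png",cv2.resize(s[v-50:v+50,u-70:u+70],None,fx=5,fy=5,interpolation=cv2.INTER_CUBIC))
```

```text
(np.float64(276.4620637901034), np.float64(244.7214912931392)) (np.float64(354.832462912348), np.float64(281.1969714942061)) (np.float64(347.4982804046082), np.float64(265.573526439681))
237 189
```

View pics/w4c.png

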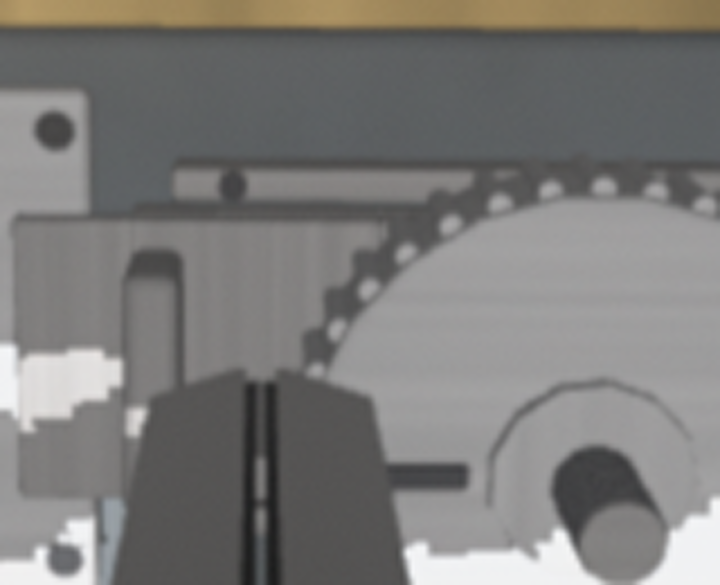

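View pics/s4c.png

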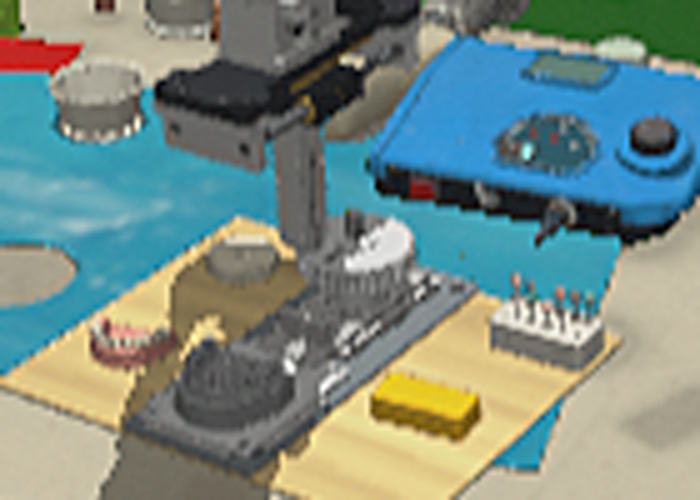

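Run:
```python
from cell import *; from h import *
m=camera_model("wrist");o=get_obs();Rt=R.from_euler('xyz',o['tool_rot'])
for x in(0,6,12.5):
  for y in (-8,0,8):
    print(x,y,[tuple(np.round(proj(m,o['eef_pos']+Rt.apply([x/1000,y/1000,-h/1000])),1)) for h in(0,5,10,20,40)])
```

```text
0 -8 [(np.float64(276.5), np.float64(231.5)), (np.float64(276.5), np.float64(234.2)), (np.float64(276.5), np.float64(237.1)), (np.float64(276.4), np.float64(243.3)), (np.float64(276.3), np.float64(257.7))]
0 0 [(np.float64(276.5), np.float64(244.7)), (np.float64(276.5), np.float64(247.8)), (np.float64(276.5), np.float64(250.9)), (np.float64(276.4), np.float64(257.7)), (np.float64(276.3), np.float64(273.7))]
0 8 [(np.float64(276.5), np.float64(257.8)), (np.float64(276.5), np.float64(261.1)), (np.float64(276.5), np.float64(264.5)), (np.float64(276.4), np.float64(271.9)), (np.float64(276.3), np.float64(289.2))]
6 -8 [(np.float64(287.0), np.float64(231.5)), (np.float64(287.2), np.float64(234.2)), (np.float64(287.5), np.float64(237.1)), (np.float64(288.0), np.float64(243.3)), (np.float64(289.2), np.float64(257.7))]
6 0 [(np.float64(286.9), np.float64(244.7)), (np.float64(287.1), np.float64(247.8)), (np.float64(287.4), np.float64(250.9)), (np.float64(287.9), np.float64(257.7)), (np.float64(289.1), np.float64(273.7))]
6 8 [(np.float64(286.8), np.float64(257.8)), (np.float64(287.0), np.float64(261.1)), (np.float64(287.3), np.float64(264.5)), (np.float64(287.8), np.float64(271.9)), (np.float64(288.9), np.float64(289.2))]
12.5 -8 [(np.float64(298.4), np.float64(231.5)), (np.float64(298.9), np.float64(234.2)), (np.float64(299.4), np.float64(237.1)), (np.float64(300.6), np.float64(243.3)), (np.float64(303.2), np.float64(257.7))]
12.5 0 [(np.float64(298.2), np.float64(244.8)), (np.float64(298.7), np.float64(247.8)), (np.float64(299.2), np.float64(250.9)), (np.float64(300.3), np.float64(257.7)), (np.float64(302.9), np.float64(273.7))]
12.5 8 [(np.float64(298.0), np.float64(257.8)), (np.float64(298.5), np.float64(261.1)), (np.float64(299.0), np.float64(264.5)), (np.float64(300.1), np.float64(271.9)), (np.float64(302.6), np.float64(289.2))]
```

Run:
```python
from cell import *; from h import *
m=camera_model("scene");o=get_obs()
for dz in(0,.01,.02):
  u,v=proj(m,o['eef_pos']+[0,0,dz]); print(dz,(u-167)*5,(v-139)*5)
for P in((0,0,.082),(0,0,.062),(-.0375,0,.062),(-.0375,0,.044)):
  u,v=proj(m,c2w(*P)); print(P,(u-167)*5,(v-139)*5)
import cv2
i=cv2.imread("pics/s4c.png"); cv2.imwrite("pics/s4d.png",cv2.resize(i[150:330,230:450],None,fx=3.4,fy=3.2))
```

```text
0 301.76689431076807 273.9042123126515
0.01 300.8747639333231 259.88398244889623
0.02 299.9761580257834 245.7619867191704
(0, 0, 0.082) 348.75417247017026 209.49406776703725
(0, 0, 0.062) 350.17337008877473 237.50225682259128
(-0.0375, 0, 0.062) 315.04923203251394 263.60529364814465
(-0.0375, 0, 0.044) 316.56070029047385 288.77699009053924
```

View pics/s4d.png

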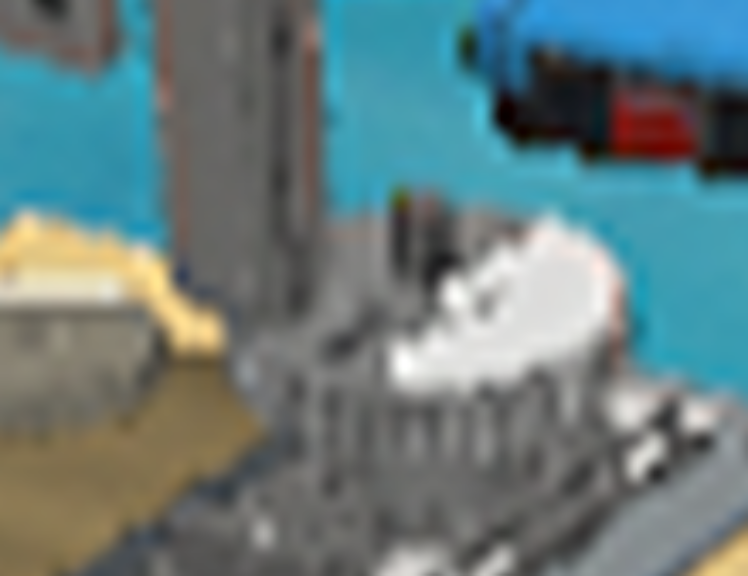

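The finger shows no contact at x = -39.6 mm. In both the scene view (tip at crop row 250, predicted 274) and the wrist view, the tip looks about 18 mm above the reported TCP. I'll back off, lower to TCP z = 40 mm, which clears the lug in either case, and look again.

```bash
python3 -m jog '[[[-8,0,0],0,1],[[-18,0,0],0,1],[[-26,0,0],0,1],[[-26,0,6],0,1],[[-26,0,13],0,1],[[-26,0,13],0,1]]'
python3 - <<'E'
from cell import *; from h import *
import cv2
i=camera("wrist")[:,:,::-1]; m=camera_model("wrist");o=get_obs()
print(w2c(o['eef_pos']),o['time_s'],o['ft_force'])
cv2.imwrite("pics/w5c.png",cv2.resize(i[160:290,220:380],None,fx=4.5,fy=4.5,interpolation=cv2.INTER_CUBIC))
s=camera("scene")[:,:,::-1]
u,v=map(int,proj(camera_model("scene"),o['eef_pos'])); print(u,v)
cv2.imwrite("pics/s5c.png",cv2.resize(s[v-30:v+30,u-30:u+50],None,fx=9,fy=9,interpolation=cv2.INTER_CUBIC))
E
```

```text
time_s: 7.7
eef_pos: [0.4674, 0.259, 0.0392]
tool_rot: [3.141, 0.001, -0.111]
ft_force: [0.4, 0.1, -0.1]
opening: 0.0003
[-0.06573218  0.00891875  0.03946269] 7.75 [-0.52692994 -0.67746199 -0.73330477]
222 201
```

View pics/w5c.png

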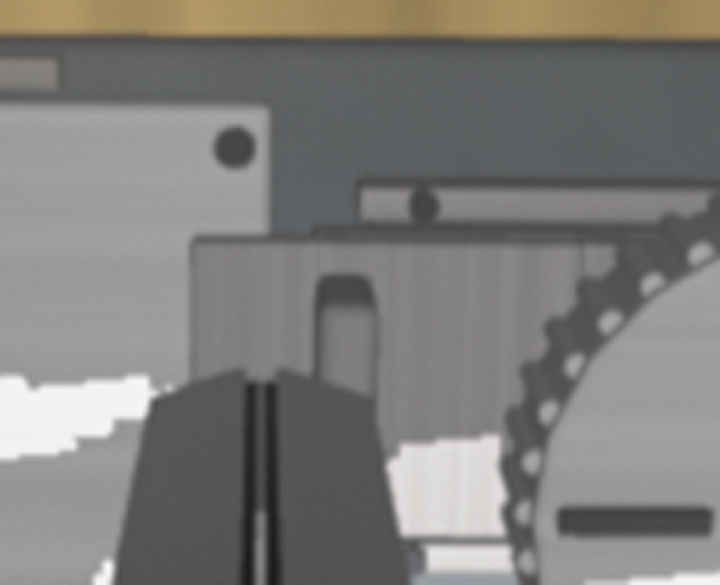

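View pics/s5c.png

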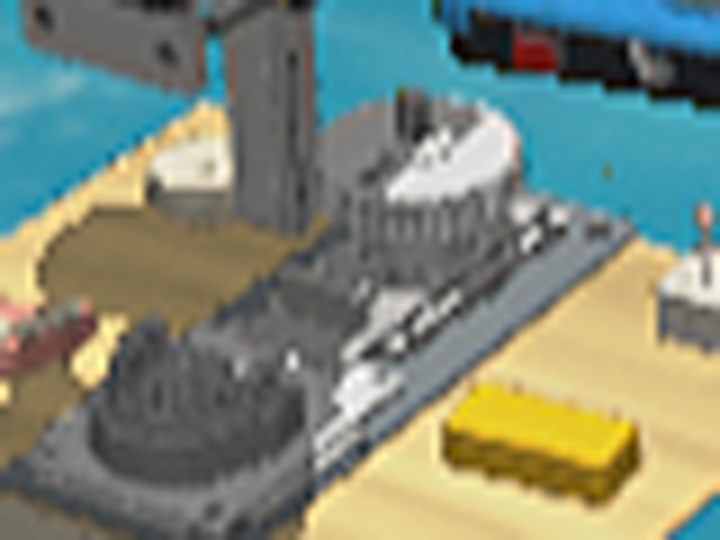

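Both views agree: the physical tip is about 17 to 18 mm above the reported TCP, and it is bevelled over roughly the last 8 mm. I'll run with TCP z ≈ 30 mm, which puts the real tip near 47 mm.

```bash
python3 -m jog '[[[0,0,3],0,1],[[0,0,6],0,1],[[0,0,9],0,1],[[0,0,9],0,1]]'
python3 -m jog '[[[3,0,0],0,1],[[6,0,0],0,1],[[9,0,0],0,1],[[11,0,0],0,1],[[12,0,0],0,1],[[12,0,0],0,1]]'
python3 -m jog '[[[0.5,0,0],0,1],[[1,0,0],0,1],[[1.5,0,0],0,1],[[1.5,0,0],0,1]]'
python3 -m jog '[[[0.5,0,0],0,1],[[1,0,0],0,1],[[1.5,0,0],0,1],[[1.5,0,0],0,1]]'
python3 - <<'E'
from cell import *; from h import *
o=get_obs(); print(o['time_s'],w2c(o['eef_pos']),o['ft_force'])
E
```

```text
time_s: 8.3
eef_pos: [0.4675, 0.2592, 0.0307]
tool_rot: [3.141, 0.001, -0.111]
ft_force: [0.4, 1.1, -0.3]
opening: 0.0002
time_s: 9.05
eef_pos: [0.4797, 0.2579, 0.031]
tool_rot: [3.141, 0.0, -0.111]
ft_force: [-0.5, 0.4, 0.0]
opening: 0.0008
time_s: 9.55
eef_pos: [0.4812, 0.2578, 0.031]
tool_rot: [3.142, -0.0, -0.111]
ft_force: [-0.2, -0.3, -0.1]
opening: 0.0006
time_s: 10.05
eef_pos: [0.4827, 0.2576, 0.031]
tool_rot: [3.142, -0.0, -0.111]
ft_force: [-0.3, 0.7, 0.1]
opening: 0.0004
10.05 [-0.05060217  0.00907027  0.03103375] [-0.30922103  0.72712965  0.06395166]
```

```bash
python3 -m jog '[[[0.5,1,0],0,1],[[1,2,0],0,1],[[1,2,0],0,1]]'
python3 -m jog '[[[0.5,0,0],0,1],[[1,0,0],0,1],[[1,0,0],0,1]]'
python3 -m jog '[[[0.5,0,0],0,1],[[1,0,0],0,1],[[1,0,0],0,1]]'
python3 - <<'E'
from cell import *; from h import *
o=get_obs(); print(o['time_s'],w2c(o['eef_pos']),o['ft_force'])
E
```

```text
time_s: 10.42
eef_pos: [0.4835, 0.2554, 0.031]
tool_rot: [3.142, -0.0, -0.111]
ft_force: [0.3, -0.5, -0.3]
opening: 0.0004
time_s: 10.8
eef_pos: [0.4845, 0.2555, 0.031]
tool_rot: [3.142, -0.0, -0.111]
ft_force: [-1.3, -0.0, 1.4]
opening: 0.0003
time_s: 11.18
eef_pos: [0.4852, 0.2553, 0.031]
tool_rot: [3.141, 0.0, -0.111]
ft_force: [-0.8, 0.8, -0.6]
opening: 0.0001
11.175 [-0.04787528  0.00703863  0.03095544] [-0.76819131  0.81017056 -0.57900365]
```

```bash
python3 -m jog '[[[0.5,0,0],0,1],[[1,0,0],0,1],[[1,0,0],0,1]]'
python3 -m jog '[[[0.5,0,0],0,1],[[1,0,0],0,1],[[1,0,0],0,1]]'
python3 - <<'E'
from cell import *; from h import *
o=get_obs(); print(o['time_s'],w2c(o['eef_pos']),o['ft_force'])
E
```

```text
time_s: 11.55
eef_pos: [0.4857, 0.2552, 0.0309]
tool_rot: [3.141, 0.001, -0.111]
ft_force: [-1.1, 0.3, 0.1]
opening: 0.0005
time_s: 11.92
eef_pos: [0.486, 0.2551, 0.0308]
tool_rot: [3.141, 0.003, -0.111]
ft_force: [-4.3, 0.8, 1.0]
opening: 0.0005
11.925 [-0.04705008  0.0068887   0.03076954] [-4.33650626  0.77218932  0.99042525]
```

Contact: x ≈ -47.7 mm, and about 4 N after roughly 1.5 mm of press. I'll trace a rounded rectangle (disc plus finger footprint) around the collar at fixed orientation, and have a script compute the waypoints.

```bash
cat > path.py <<'E'
from h import *
def curve(cx,cy,a,b,rho,side=5.):
    P=[]
    cor=[(-a,-b,180),(a,-b,270),(a,b,0),(-a,b,90)]
    for k,(x,y,t0) in enumerate(cor):
        for t in np.arange(0,91,10):
            t=np.radians(t0+t); P.append((cx+x+rho*np.cos(t),cy+y+rho*np.sin(t)))
        n=cor[(k+1)%4]; t=np.radians(t0+90)
        p0=np.array(P[-1]); p1=np.array([cx+n[0]+rho*np.cos(t),cy+n[1]+rho*np.sin(t)])
        m=int(np.ceil(np.linalg.norm(p1-p0)/6))
        for i in range(1,m): P.append(tuple(p0+(p1-p0)*i/m))
    return np.array(P)
def rows(start,pts):
    print([[[float(round(x-start[0],1)),float(round(start[1]-y,1)),0],0,1] for x,y in pts]); print("end cmd",np.round(pts[-1],1))
E
python3 - <<'E'
from path import *
P=curve(1,0,11.2,8,35.5); print(len(P))
rows((-45.6,7.1),[(-45.7,2),(-45.7,-3)]+list(P[:10]))
E
```

```text
50
[[[-0.1, 5.1, 0], 0, 1], [[-0.1, 10.1, 0], 0, 1], [[-0.1, 15.1, 0], 0, 1], [[0.4, 21.3, 0], 0, 1], [[2.0, 27.2, 0], 0, 1], [[4.7, 32.8, 0], 0, 1], [[8.2, 37.9, 0], 0, 1], [[12.6, 42.3, 0], 0, 1], [[17.6, 45.8, 0], 0, 1], [[23.3, 48.5, 0], 0, 1], [[29.2, 50.1, 0], 0, 1], [[35.4, 50.6, 0], 0, 1]]
end cmd [-10.2 -43.5]
```

Half of it first, to check the response.

```bash
python3 -m jog '[[[0,5,0],0,1],[[0,10,0],0,1],[[0,15,0],0,1],[[0.4,21.3,0],0,1],[[2,27.2,0],0,1],[[4.7,32.8,0],0,1]]'
python3 - <<'E'
from cell import *; from h import *
import cv2
o=get_obs(); print(o['time_s'],w2c(o['eef_pos'])*1000,R.from_euler('z',-YAW).apply(o['ft_force']))
m=camera_model("wrist");i=camera("wrist")[:,:,::-1]; cv2.imwrite("pics/w6.png",i)
print(proj(m,c2w(0,0,.062)))
E
```

```text
time_s: 12.68
eef_pos: [0.4881, 0.2211, 0.031]
tool_rot: [3.14, 0.001, -0.111]
ft_force: [-4.0, -1.1, 0.9]
opening: 0.0003
12.675 [-41.20724403 -26.65582568  30.96282859] [-3.88176145 -1.49170628  0.94733132]
(np.float64(363.00921184016727), np.float64(214.03636643651848))
```

View pics/w6.png

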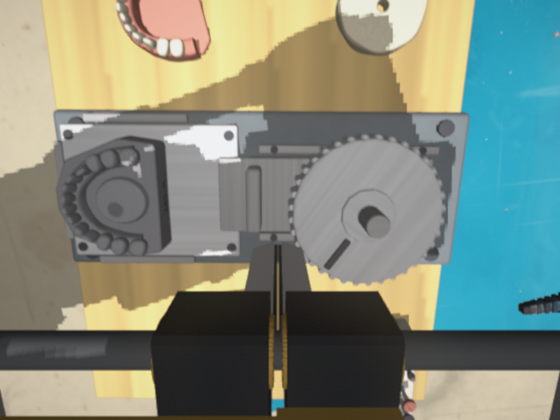

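The rib mark is now at about (340,253), turned CCW by roughly 50° as predicted. I continue.

Run:
```python
from path import *
P=curve(1,0,11.2,8,35.5)
s=P[3]; print(s)
rows(s,P[4:14]); rows(P[13],P[14:25]); rows(P[24],P[25:37])
```

```text
[-40.94390183 -25.75      ]
[[[3.5, 5.1, 0], 0, 1], [[7.9, 9.4, 0], 0, 1], [[13.0, 13.0, 0], 0, 1], [[18.6, 15.6, 0], 0, 1], [[24.6, 17.2, 0], 0, 1], [[30.7, 17.7, 0], 0, 1], [[36.3, 17.7, 0], 0, 1], [[41.9, 17.7, 0], 0, 1], [[47.5, 17.7, 0], 0, 1], [[53.1, 17.7, 0], 0, 1]]
end cmd [ 12.2 -43.5]
[[[6.2, -0.5, 0], 0, 1], [[12.1, -2.1, 0], 0, 1], [[17.8, -4.8, 0], 0, 1], [[22.8, -8.3, 0], 0, 1], [[27.2, -12.7, 0], 0, 1], [[30.7, -17.7, 0], 0, 1], [[33.4, -23.4, 0], 0, 1], [[35.0, -29.3, 0], 0, 1], [[35.5, -35.5, 0], 0, 1], [[35.5, -40.8, 0], 0, 1], [[35.5, -46.2, 0], 0, 1]]
end cmd [47.7  2.7]
[[[0.0, -5.3, 0], 0, 1], [[-0.5, -11.5, 0], 0, 1], [[-2.1, -17.5, 0], 0, 1], [[-4.8, -23.1, 0], 0, 1], [[-8.3, -28.2, 0], 0, 1], [[-12.7, -32.5, 0], 0, 1], [[-17.8, -36.1, 0], 0, 1], [[-23.4, -38.7, 0], 0, 1], [[-29.3, -40.3, 0], 0, 1], [[-35.5, -40.8, 0], 0, 1], [[-41.1, -40.8, 0], 0, 1], [[-46.7, -40.8, 0], 0, 1]]
end cmd [ 1.  43.5]
```

```bash
python3 -m jog '[[[3.5,5.1,0],0,1],[[7.9,9.4,0],0,1],[[13,13,0],0,1],[[18.6,15.6,0],0,1],[[24.6,17.2,0],0,1],[[30.7,17.7,0],0,1],[[36.3,17.7,0],0,1],[[41.9,17.7,0],0,1],[[47.5,17.7,0],0,1],[[53.1,17.7,0],0,1]]'
python3 - <<'E'
from cell import *; from h import *
import cv2
o=get_obs(); print(o['time_s'],w2c(o['eef_pos'])*1000,R.from_euler('z',-YAW).apply(o['ft_force']))
m=camera_model("wrist");i=camera("wrist")[:,:,::-1]; cv2.imwrite("pics/w7.png",i)
print(proj(m,c2w(0,0,.062)))
E
```

```text
time_s: 13.98
eef_pos: [0.542, 0.1961, 0.0315]
tool_rot: [3.138, -0.005, -0.11]
ft_force: [-0.7, -5.4, 1.4]
opening: 0.0008
13.975 [ 15.1417496  -45.52182805  31.50127522] [-0.0928541  -5.46564256  1.37902802]
(np.float64(244.07391689494563), np.float64(174.52348698335587))
```

View pics/w7.png

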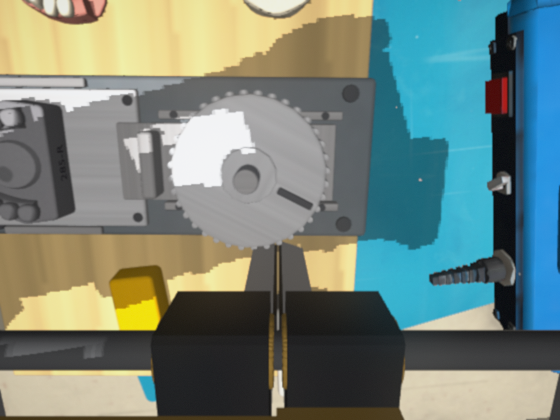

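The mark is now at about (295,198), around 155° in total. I check how far the commanded and measured poses differ before going on.

Run:
```python
from cell import *; from h import *
o=get_obs(); print(o['time_s'],w2c(o['eef_pos'])*1000,R.from_euler('z',-YAW).apply(o['ft_force']),o['dq'])
```

```text
14.025 [ 16.25671447 -45.33012067  31.51315101] [ 0.76720043 -6.43145716  1.33404498] [ 0.00188188 -0.00339201  0.00424207 -0.00410287 -0.00774741  0.00485541]
```

```bash
python3 -m jog '[[[5.5,-0.5,0],0,1],[[11,-2.1,0],0,1],[[16.5,-4.8,0],0,1],[[21.5,-8.3,0],0,1],[[26,-12.7,0],0,1],[[29.5,-17.7,0],0,1],[[32,-23.4,0],0,1],[[33.5,-29.3,0],0,1],[[34,-35.5,0],0,1]]'
python3 - <<'E'
from cell import *; from h import *
import cv2
o=get_obs(); print(o['time_s'],w2c(o['eef_pos'])*1000,R.from_euler('z',-YAW).apply(o['ft_force']))
m=camera_model("wrist");i=camera("wrist")[:,:,::-1]; cv2.imwrite("pics/w8.png",i)
print(proj(m,c2w(0,0,.062)))
o=get_obs(); print(o['time_s'],w2c(o['eef_pos'])*1000,R.from_euler('z',-YAW).apply(o['ft_force']))
E
```

```text
time_s: 15.15
eef_pos: [0.5809, 0.231, 0.0321]
tool_rot: [-3.139, -0.007, -0.111]
ft_force: [5.4, -2.1, -0.5]
opening: 0.0006
15.15 [49.96076912 -6.49306542 32.07118339] [ 5.57277452 -1.44924728 -0.51442851]
(np.float64(174.97269310759822), np.float64(252.95627654742322))
15.2 [50.12279185 -5.43141419 32.10178488] [ 6.8808374  -1.48229143  0.89430954]
```

View pics/w8.png

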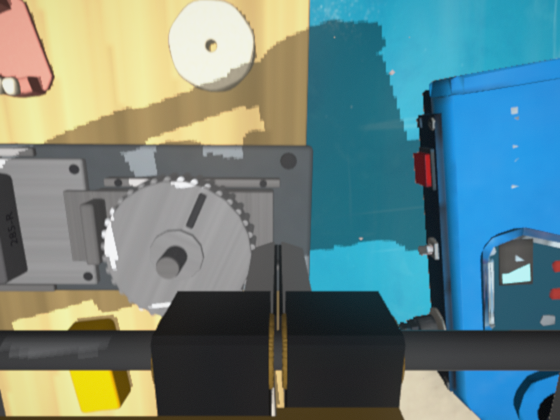

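The mark is at about (197,210), roughly 244° in total, with E-side contact force around 6 N. I re-base the command estimate and carry on.

Run:
```python
from path import *
P=curve(1.3,0,11.2,8,35.5)
print(P[22:26])
rows((48,-5.5),P[24:35]); rows(P[34],P[35:47]);rows(P[46],list(P[47:])+list(P[:10]));
```

```text
[[48.         -8.        ]
 [48.         -2.66666667]
 [48.          2.66666667]
 [48.          8.        ]]
[[[0.0, -8.2, 0], 0, 1], [[0.0, -13.5, 0], 0, 1], [[-0.5, -19.7, 0], 0, 1], [[-2.1, -25.6, 0], 0, 1], [[-4.8, -31.2, 0], 0, 1], [[-8.3, -36.3, 0], 0, 1], [[-12.7, -40.7, 0], 0, 1], [[-17.7, -44.2, 0], 0, 1], [[-23.4, -46.9, 0], 0, 1], [[-29.3, -48.5, 0], 0, 1], [[-35.5, -49.0, 0], 0, 1]]
end cmd [12.5 43.5]
[[[-5.6, 0.0, 0], 0, 1], [[-11.2, 0.0, 0], 0, 1], [[-16.8, 0.0, 0], 0, 1], [[-22.4, 0.0, 0], 0, 1], [[-28.6, 0.5, 0], 0, 1], [[-34.5, 2.1, 0], 0, 1], [[-40.1, 4.8, 0], 0, 1], [[-45.2, 8.3, 0], 0, 1], [[-49.6, 12.7, 0], 0, 1], [[-53.1, 17.8, 0], 0, 1], [[-55.8, 23.4, 0], 0, 1], [[-57.4, 29.3, 0], 0, 1]]
end cmd [-44.9  14.2]
[[[-0.5, 6.2, 0], 0, 1], [[-0.5, 11.5, 0], 0, 1], [[-0.5, 16.8, 0], 0, 1], [[-0.5, 22.2, 0], 0, 1], [[0.0, 28.3, 0], 0, 1], [[1.6, 34.3, 0], 0, 1], [[4.2, 39.9, 0], 0, 1], [[7.8, 45.0, 0], 0, 1], [[12.1, 49.4, 0], 0, 1], [[17.2, 52.9, 0], 0, 1], [[22.8, 55.5, 0], 0, 1], [[28.8, 57.1, 0], 0, 1], [[35.0, 57.7, 0], 0, 1]]
end cmd [ -9.9 -43.5]
```

```bash
python3 -m jog '[[[0,-5,0],0,1],[[0,-9,0],0,1],[[0,-13.5,0],0,1],[[-0.5,-19.7,0],0,1],[[-2.1,-25.6,0],0,1],[[-4.8,-31.2,0],0,1],[[-8.3,-36.3,0],0,1],[[-12.7,-40.7,0],0,1],[[-17.7,-44.2,0],0,1],[[-23.4,-46.9,0],0,1],[[-29.3,-48.5,0],0,1],[[-35.5,-49,0],0,1]]'
python3 - <<'E'
from cell import *; from h import *
import cv2
o=get_obs(); print(o['time_s'],w2c(o['eef_pos'])*1000,R.from_euler('z',-YAW).apply(o['ft_force']))
m=camera_model("wrist");i=camera("wrist")[:,:,::-1]; cv2.imwrite("pics/w9.png",i)
print(proj(m,c2w(0,0,.062)))
o=get_obs(); print(o['time_s'],w2c(o['eef_pos'])*1000,R.from_euler('z',-YAW).apply(o['ft_force']))
E
```

```text
time_s: 16.7
eef_pos: [0.5499, 0.2883, 0.0326]
tool_rot: [-3.131, -0.005, -0.113]
ft_force: [2.9, 8.7, 3.7]
opening: 0.0004
16.7 [12.78336277 47.05548242 32.62280436] [1.91415693 8.9451764  3.65527645]
(np.float64(252.574796054036), np.float64(347.6249037007816))
16.75 [11.43428764 47.14580513 32.58719334] [1.63634751 8.07122894 2.9731038 ]
```

View pics/w9.png

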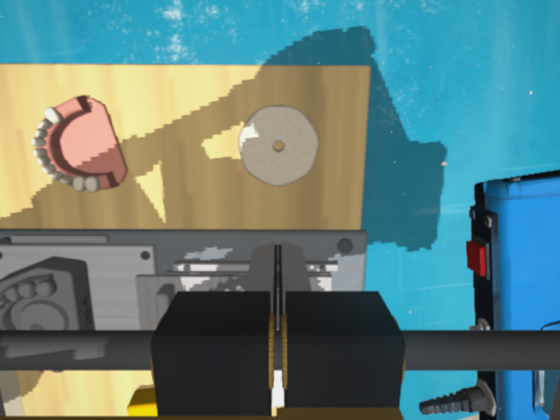

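The collar is hidden behind the gripper in this view. Force on the N side is 8 N, slightly high, so I shift the assumed centre by +1 mm in y. Estimated total so far is about 355°.

```bash
python3 -m jog '[[[-5.6,-0.4,0],0,1],[[-11.2,-0.4,0],0,1],[[-16.8,-0.4,0],0,1],[[-22.4,-0.4,0],0,1],[[-28.6,0,0],0,1],[[-34.5,1.6,0],0,1],[[-40.1,4.3,0],0,1],[[-45.2,7.8,0],0,1],[[-49.6,12.2,0],0,1],[[-53.1,17.3,0],0,1],[[-55.8,23,0],0,1],[[-57.4,29,0],0,1]]'
python3 - <<'E'
from cell import *; from h import *
import cv2
o=get_obs(); print(o['time_s'],w2c(o['eef_pos'])*1000,R.from_euler('z',-YAW).apply(o['ft_force']))
m=camera_model("wrist");i=camera("wrist")[:,:,::-1]; cv2.imwrite("pics/w10.png",i)
print(proj(m,c2w(0,0,.066)))
o=get_obs(); print(o['time_s'],w2c(o['eef_pos'])*1000,R.from_euler('z',-YAW).apply(o['ft_force']))
E
```

```text
time_s: 18.25
eef_pos: [0.4854, 0.2592, 0.0306]
tool_rot: [3.14, 0.002, -0.111]
ft_force: [-3.2, 1.2, 1.4]
opening: 0.0004
18.25 [-48.06224343  10.92164798  30.60398126] [-3.35800668  0.81759314  1.44431071]
(np.float64(374.3342898697871), np.float64(290.53701642029773))
18.3 [-48.13878956  10.09326045  30.62833562] [-5.03741068  0.49438465  2.00845675]
```

View pics/w10.png

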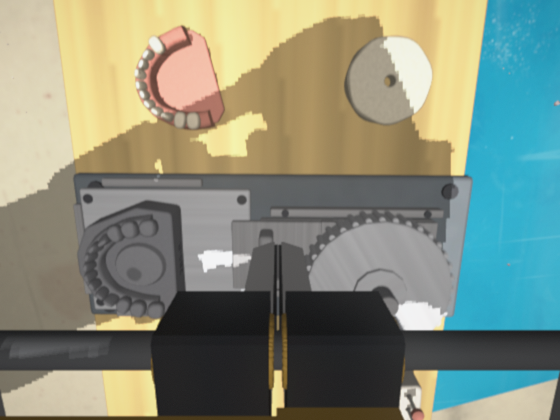

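The mark is hidden under the gripper, which fits the estimate of about 470°. Force is moderate, so on to the second lap.

```bash
python3 -m jog '[[[0.2,5,0],0,1],[[0.3,10,0],0,1],[[0.4,15,0],0,1],[[0.5,18.5,0],0,1],[[1,24.6,0],0,1],[[2.6,30.5,0],0,1],[[5.3,36,0],0,1],[[8.8,41,0],0,1],[[13,45.5,0],0,1],[[18,49,0],0,1],[[24,51.7,0],0,1],[[30,53.3,0],0,1]]'
python3 - <<'E'
from cell import *; from h import *
import cv2
o=get_obs(); print(o['time_s'],w2c(o['eef_pos'])*1000,R.from_euler('z',-YAW).apply(o['ft_force']))
m=camera_model("wrist");i=camera("wrist")[:,:,::-1]; cv2.imwrite("pics/w11.png",i)
print(proj(m,c2w(0,0,.066)))
o=get_obs(); print(o['time_s'],w2c(o['eef_pos'])*1000,R.from_euler('z',-YAW).apply(o['ft_force']))
E
```

```text
time_s: 19.8
eef_pos: [0.5099, 0.2006, 0.0306]
tool_rot: [3.136, 0.002, -0.11]
ft_force: [-3.5, -7.4, 2.7]
opening: 0.0004
19.8 [-17.21452532 -44.61496468  30.58988746] [-2.64232432 -7.71578617  2.71342362]
(np.float64(314.46735891522536), np.float64(178.62727402537462))
19.85 [-16.02302757 -44.90406195  30.62207641] [-2.18000326 -6.76691345  2.73482569]
```

View pics/w11.png

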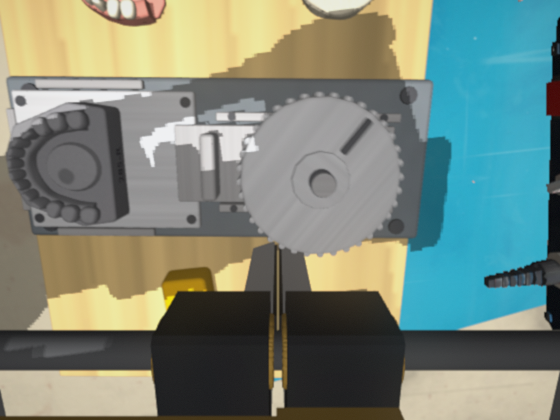

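The mark is at (357,135) with the centre at (320,175), so 47°, which makes 587° in total. About 133° remain.

```bash
python3 -m jog '[[[6,0.5,0],0,1],[[11.6,0.5,0],0,1],[[17.2,0.5,0],0,1],[[22.8,0.5,0],0,1],[[28.5,0.5,0],0,1],[[34.5,0,0],0,1],[[40.4,-1.6,0],0,1],[[46,-4.3,0],0,1],[[51,-7.8,0],0,1],[[55.4,-12.2,0],0,1],[[58.9,-17.2,0],0,1],[[61.5,-23,0],0,1]]'
python3 - <<'E'
from cell import *; from h import *
import cv2
o=get_obs(); print(o['time_s'],w2c(o['eef_pos'])*1000,R.from_euler('z',-YAW).apply(o['ft_force']))
m=camera_model("wrist");i=camera("wrist")[:,:,::-1]; cv2.imwrite("pics/w12.png",i)
print(proj(m,c2w(0,0,.066)))
o=get_obs(); print(o['time_s'],w2c(o['eef_pos'])*1000,R.from_euler('z',-YAW).apply(o['ft_force']))
E
```

```text
time_s: 21.35
eef_pos: [0.579, 0.2192, 0.0318]
tool_rot: [3.142, -0.008, -0.111]
ft_force: [3.6, -2.7, 0.7]
opening: 0.0004
21.35 [ 49.38762545 -18.46325444  31.79428604] [ 3.89322624 -2.32285193  0.69493114]
(np.float64(172.10101268114573), np.float64(232.52321892427705))
21.4 [ 49.64609069 -17.39538353  31.83185684] [ 5.64728072 -1.28193654 -0.51225358]
```

View pics/w12.png

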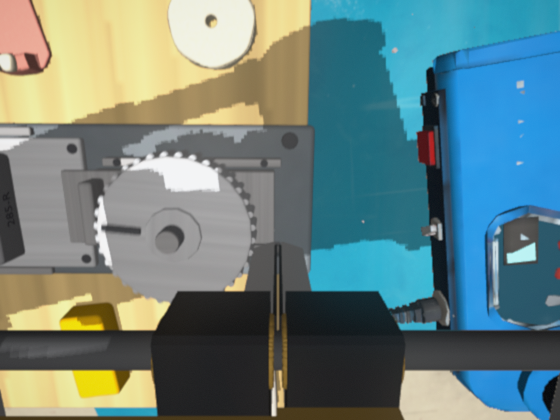

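The mark is at (120,229) with the centre at (175,233), so 176°: about 716° unwound, or 1.99 turns. I withdraw radially, lift, and go over the gap between cast and lug.

```bash
python3 -m jog '[[[8,0,0],0,1],[[14,0,0],0,1],[[14,0,-40],0,1],[[14,0,-75],0,1],[[-25,-6,-75],0,1],[[-70,-12,-75],0,1],[[-110,-17,-75],0,1],[[-128,-17,-75],0,1],[[-128,-17,-75],0,1],[[-128,-17,-75],0,1]]'
python3 - <<'E'
from cell import *; from h import *
import cv2
o=get_obs(); print(o['time_s'],w2c(o['eef_pos'])*1000,R.from_euler('z',-YAW).apply(o['ft_force']))
m=camera_model("wrist");i=camera("wrist")[:,:,::-1]; cv2.imwrite("pics/w13.png",i)
for P in((0,0,.07),(0,0,.082),(-.06,.018,.037),(-.06,-.018,.037)): print(P,proj(m,c2w(*P)))
E
```

```text
time_s: 22.65
eef_pos: [0.4509, 0.251, 0.1062]
tool_rot: [-3.141, -0.002, -0.111]
ft_force: [0.8, 0.1, -0.5]
opening: 0.0004
22.65 [-81.50000065  -1.00056979 106.19031861] [ 0.76015056  0.14792905 -0.50423825]
(0, 0, 0.07) (np.float64(398.0107710833236), np.float64(224.93643739112656))
(0, 0, 0.082) (np.float64(404.02358234706276), np.float64(230.3255797152919))
(-0.06, 0.018, 0.037) (np.float64(305.3373242543679), np.float64(189.10732733420716))
(-0.06, -0.018, 0.037) (np.float64(304.4493609677229), np.float64(235.0980796005382))
```

View pics/w13.png

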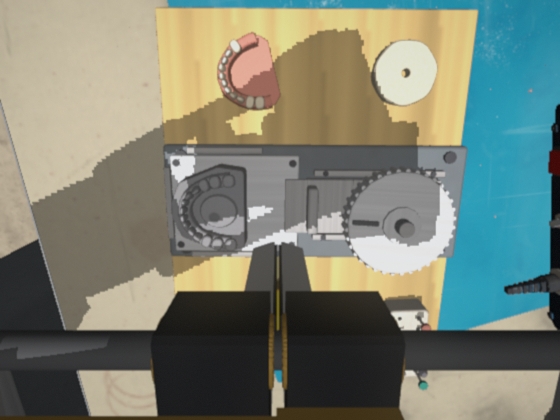

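The mark is still near 180° at (365,222). The lug face is at u≈307, where expected (-59 mm), and the bystanders are undisturbed. I descend in front of the lug.

```bash
python3 -m jog '[[[0,-1.5,25],0,1],[[0,-1.5,55],0,1],[[0,-1.5,75],0,1],[[0,-1.5,82],0,1],[[0,-1.5,85],0,1],[[0,-1.5,85],0,1]]'
python3 - <<'E'
from cell import *; from h import *
import cv2
o=get_obs(); print(o['time_s'],w2c(o['eef_pos'])*1000,R.from_euler('z',-YAW).apply(o['ft_force']))
m=camera_model("scene");s=camera("scene")[:,:,::-1]
u,v=proj(m,o['eef_pos']); u,v=int(u),int(v)
cv2.imwrite("pics/s14.png",cv2.resize(s[v-35:v+25,u-35:u+45],None,fx=9,fy=9,interpolation=cv2.INTER_CUBIC))
i=camera("wrist")[:,:,::-1]; cv2.imwrite("pics/w14.png",cv2.resize(i[120:290,180:420],None,fx=3,fy=3,interpolation=cv2.INTER_CUBIC))
E
```

```text
time_s: 23.45
eef_pos: [0.45, 0.2526, 0.0214]
tool_rot: [-3.141, -0.001, -0.111]
ft_force: [0.1, -0.3, -0.2]
opening: 0.0004
23.45 [-82.51579482   0.50522043  21.42707115] [ 0.16983108 -0.29437671 -0.22724165]
```

View pics/s14.png

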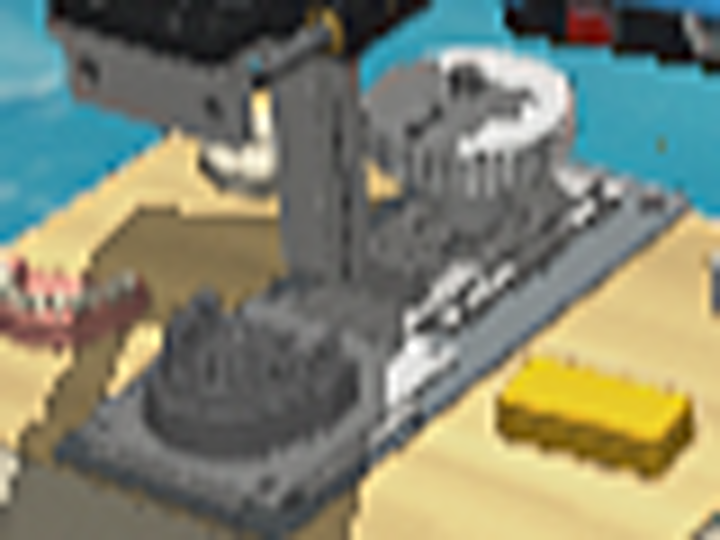

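View pics/w14.png

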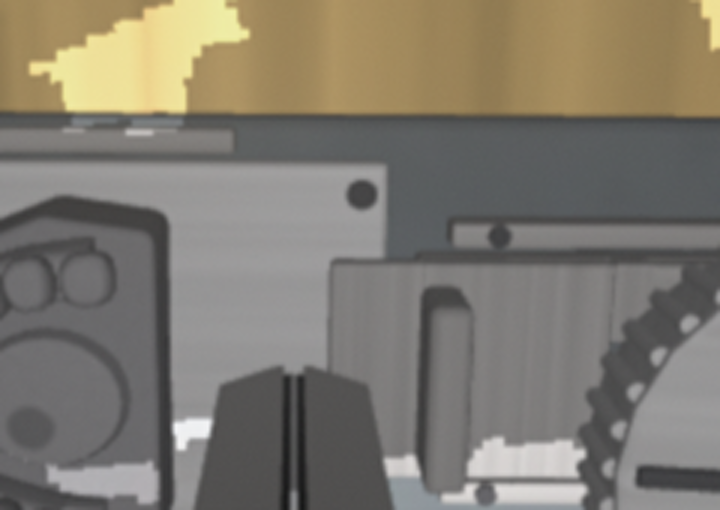

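Clear view: the finger is between the cast (face at crop x≈165) and the lug (x≈425). I lower more while watching force.

```bash
python3 -m jog '[[[1,0,3],0,1],[[1,0,6],0,1],[[1,0,6],0,1]]'
python3 -m jog '[[[0,0,3],0,1],[[0,0,6],0,1],[[0,0,7],0,1],[[0,0,7],0,1]]'
python3 - <<'E'
from cell import *; from h import *
import cv2
o=get_obs(); print(o['time_s'],w2c(o['eef_pos'])*1000,R.from_euler('z',-YAW).apply(o['ft_force']))
E
```

```text
time_s: 23.92
eef_pos: [0.45, 0.2523, 0.0148]
tool_rot: [3.141, 0.0, -0.111]
ft_force: [0.3, 0.2, -0.5]
opening: 0.0006
time_s: 24.42
eef_pos: [0.4502, 0.2524, 0.0079]
tool_rot: [3.141, 0.0, -0.111]
ft_force: [0.5, -0.8, -0.5]
opening: 0.0004
24.425 [-82.35020321   0.23408508   7.88263961] [ 0.56602555 -0.72353944 -0.54323248]
```

TCP z = 7.9 mm with no contact, although the plate top here is at 16 mm, which confirms the real tip is higher. Now I push in +x.

```bash
python3 -m jog '[[[3,0,0],0,1],[[6,0,0],0,1],[[9,0,0],0,1],[[11,0,0],0,1],[[13,0,0],0,1],[[15,0,0],0,1],[[17,0,0],0,1],[[17,0,0],0,1]]'
python3 - <<'E'
from cell import *; from h import *
import cv2
o=get_obs(); print(o['time_s'],w2c(o['eef_pos'])*1000,R.from_euler('z',-YAW).apply(o['ft_force']))
i=camera("wrist")[:,:,::-1]; cv2.imwrite("pics/w15.png",cv2.resize(i[120:290,180:420],None,fx=3,fy=3,interpolation=cv2.INTER_CUBIC))
E
```

```text
time_s: 25.42
eef_pos: [0.4675, 0.2505, 0.008]
tool_rot: [-3.142, -0.001, -0.111]
ft_force: [-1.1, 0.1, -0.2]
opening: 0.0007
25.425 [-64.91313906   0.31150764   8.04196228] [-1.14726836 -0.02466868 -0.17206787]
```

View pics/w15.png

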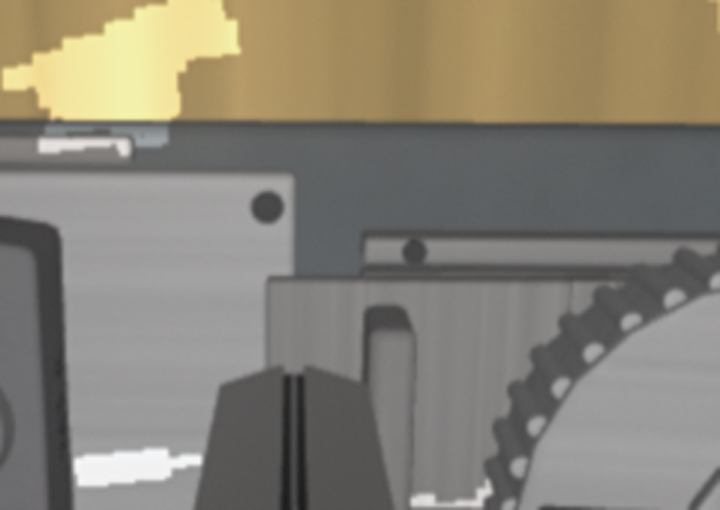

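The strap has moved: nose overlap on the plate dropped from 57 to 26 px, about 6 mm of travel. Push on.

```bash
python3 -m jog '[[[2,0,0],0,1],[[4,0,0],0,1],[[6,0,0],0,1],[[8,0,0],0,1],[[9.5,0,0],0,1],[[9.5,0,0],0,1]]'
python3 -m jog '[[[0.7,0,0],0,1],[[1.4,0,0],0,1],[[2,0,0],0,1],[[2,0,0],0,1]]'
python3 - <<'E'
from cell import *; from h import *
import cv2
o=get_obs(); print(o['time_s'],w2c(o['eef_pos'])*1000,R.from_euler('z',-YAW).apply(o['ft_force']))
i=camera("wrist")[:,:,::-1]; cv2.imwrite("pics/w16.png",cv2.resize(i[120:290,180:420],None,fx=3,fy=3,interpolation=cv2.INTER_CUBIC))
E
```

```text
time_s: 26.22
eef_pos: [0.4769, 0.2494, 0.008]
tool_rot: [3.142, -0.0, -0.111]
ft_force: [-0.7, 0.1, 0.1]
opening: 0.0004
time_s: 26.72
eef_pos: [0.4786, 0.2492, 0.008]
tool_rot: [3.141, -0.0, -0.111]
ft_force: [-0.2, -0.1, 0.4]
opening: 0.0001
26.725 [-53.71557697   0.25290167   8.01778161] [-0.19414266 -0.10650039  0.42434475]
```

View pics/w16.png

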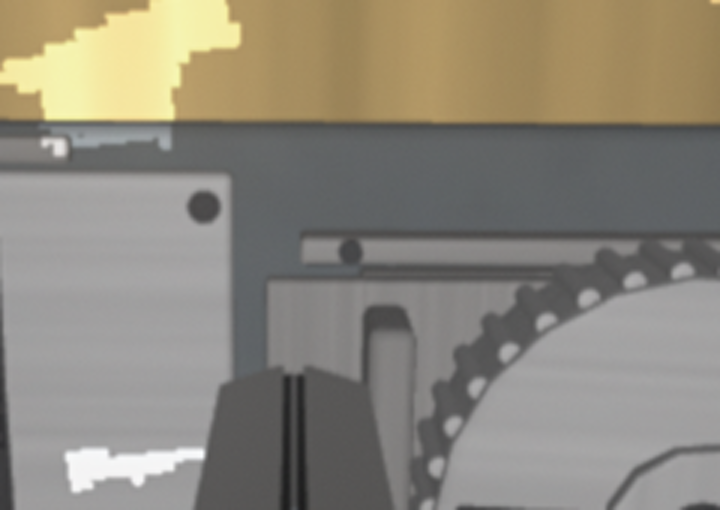

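The nose (267) is now 35 px clear of the plate edge (232), about 17 mm of travel. Nudge it to the stop.

```bash
python3 -m jog '[[[0.7,0,0],0,1],[[1.2,0,0],0,1],[[1.2,0,0],0,1]]'
python3 -m jog '[[[0.5,0,0],0,1],[[1,0,0],0,1],[[1,0,0],0,1]]'
python3 - <<'E'
from cell import *; from h import *
o=get_obs(); print(o['time_s'],w2c(o['eef_pos'])*1000,R.from_euler('z',-YAW).apply(o['ft_force']))
E
```

```text
time_s: 27.15
eef_pos: [0.4796, 0.2491, 0.008]
tool_rot: [3.141, 0.0, -0.111]
ft_force: [-0.4, 0.4, 0.8]
opening: 0.0005
time_s: 27.52
eef_pos: [0.4798, 0.249, 0.0079]
tool_rot: [3.141, 0.002, -0.111]
ft_force: [-3.4, 1.8, 1.0]
opening: 0.0005
27.525 [-52.54477332   0.18929482   7.9001649 ] [-3.61940935  1.39661388  1.02883385]
```

Stop reached: 3.6 N and the tool held up. I back off, lift, and move clear.

```bash
python3 -m jog '[[[-6,0,0],0,1],[[-14,0,0],0,1],[[-20,0,0],0,1],[[-24,0,0],0,1],[[-24,0,-10],0,1],[[-24,0,-35],0,1],[[-24,0,-70],0,1],[[-24,0,-105],0,1],[[-60,0,-130],0,1],[[-110,0,-130],0,1],[[-130,0,-130],0,1],[[-130,0,-130],0,1]]'
python3 - <<'E'
from cell import *; from h import *
import cv2
o=get_obs(); print(o['time_s'],w2c(o['eef_pos'])*1000,R.from_euler('z',-YAW).apply(o['ft_force']))
cv2.imwrite("pics/w17.png",camera("wrist")[:,:,::-1])
cv2.imwrite("pics/top17.png",cv2.resize(camera("top")[180:298,155:303,::-1],None,fx=5,fy=5,interpolation=cv2.INTER_CUBIC))
E
```

```text
time_s: 29.02
eef_pos: [0.3514, 0.2636, 0.1386]
tool_rot: [-3.141, -0.002, -0.109]
ft_force: [0.3, 0.2, 0.6]
opening: 0.0006
29.025 [-181.80711044    0.44061197  138.55476618] [0.30110962 0.22208592 0.55807959]
```

View pics/w17.png

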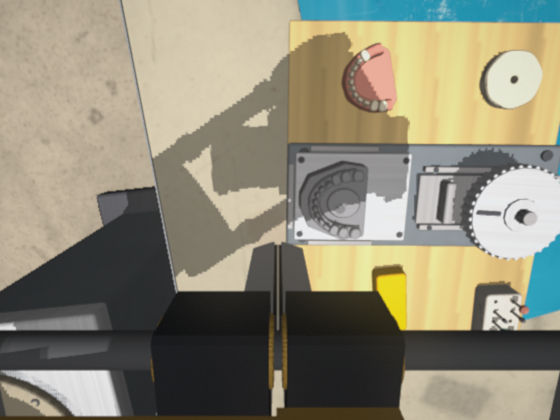

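View pics/top17.png

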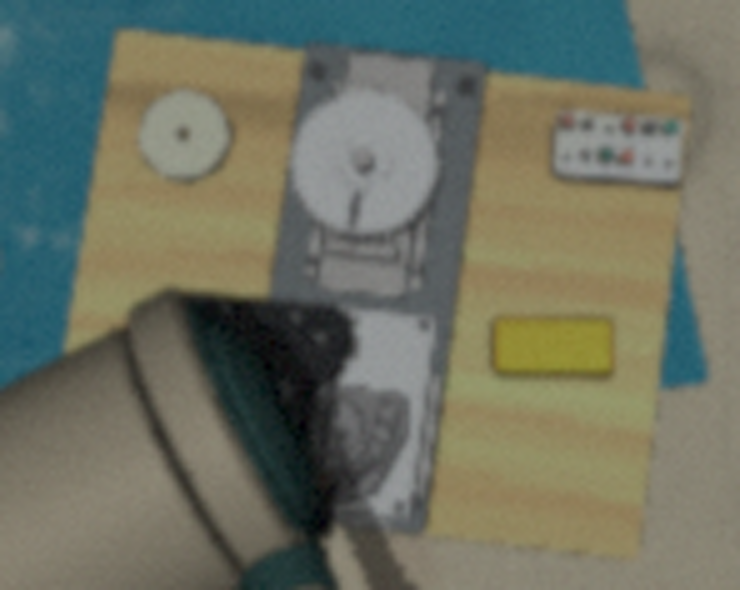

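The strap nose is clear of the plate, the mark is back at its 180° place (355,208) after two counted laps, the plate, cast and bystanders sit where they were, and the robot is free. I hand in.

Run:
```python
from cell import *
print(job_done()); print(get_obs()['ft_force'])
```

```text
the job is handed in; nothing more can be done
None
the job is handed in; nothing more can be done
```

The collar is unwound two turns and the strap is pushed back against its stop, with its nose off the model plate. I handed the job in at about 29 s of the 61 s allowed; the hand-in reported no verdict.

- **Collar:** I rolled the shut fingertip counter-clockwise round the rim with 4–9 N of press. I followed the rib mark from about 50° through 155°, 244° and 587° to 716°, which is 1.99 turns. From 244° to 587° the mark was hidden behind the gripper, and 587° matched the prediction from the path.
- **Strap:** I pushed the lug about 18 mm towards its stop; at the end the force rose to about 3.6 N and the tool stopped moving. In the last close view before that, the nose was 35 px clear of the plate edge.
- **Everything else:** In the final views, the plate with its cast and the four bystanders looked unmoved, as far as the arm left them in sight. The arm was clear and the force reading was near zero.

**What disagreed:** the physical fingertip was about 17 mm above the reported TCP, seen in two cameras and confirmed by the lack of contact, so I worked lower to allow for it. The commanded and measured positions also drifted apart by up to 4 mm while pressing, and I corrected for that as I went.

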